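# Hang a shell mould on the drying carousel

### The arm

A 6-joint arm with a two-finger parallel gripper is mounted at the origin on the work surface. World frame = base frame: x ahead of the robot, y to its left, z up, the work surface at z = 0. Lengths are in mm, angles in degrees, forces in N, time in s.
With the tool pointing down it reaches from about 350 to 850 mm from the base axis. Payload 8.1 kg.
Tool frame: the origin (TCP) lies on the centre line of the jaws, within the pads' length; the fingertips stand 8 mm ahead of it and the grasp point (between the pads) lies 11 mm behind it; x points along the fingers, z is the direction in which the jaws open and shut, and the axes are right-handed (so a half turn about x gives the same grasp; the last joint's range is limited). The gripper opens to 85 mm and grips with 20 to 120 N. Pads are 22 mm wide; open, the fingers measure 114 mm over their backs; the gripper's body (76 mm by 85 mm) begins 54 mm behind the grasp point. The pads swing forward as they close: fully open they stand 13 mm farther back than shut.
Start: joints at [-79.206, 7.471, 85.268, -0, 87.261, -4.893], TCP at [162.255, -577.649, 239.292] pointing down, gripper open.
Joint ranges: [-169.43, 169.43], [-51.17, 129.36], [1.28, 143.12], [-76.62, 256.62], [0, 156.53], [-152.29, 152.29]. Speed limits (degrees/s): [136.94, 136.94, 159.86, 180, 180, 180].

### API

Orientations are given as [roll, pitch, yaw] about the fixed x, y, z axes, in that order (R = Rz(yaw) Ry(pitch) Rx(roll)).
In Python, from bench import r, vision, order gives the robot as it stands. The module is installed in compiled form; this text tells all that it offers.
- The arm moves only by the shell command python3 -m jog 'ROWS' [FORCE]. ROWS is JSON, a list of rows, each a list of 3 entries, a list of its own where there are three numbers: the shift along the world's x, y, z in m, then the turn, a rotation vector about the world's x, y, z in rad, then the opening, from -1 (shut) to 1 (fully open). A call has 1 to 5 rows; each row is the pose to reach, as a shift and turn from the pose commanded when the call began; what a row does not reach only later rows make up. A row lasts 1/12 s, in which the tool goes at most 41.7 mm and 7.16 degrees, less where a joint would pass 70% of its speed; a pose out of reach is approached as far as the arm can. A call with a gripper value outside its range is refused whole. The fingers move at their own pace and stop on an object; FORCE is the grip in N (left out, the last holds). Time passes only in rows, so rows that repeat a pose let the fingers close. It gives the time, the measured TCP pose, the force and the opening at its end, in the units of the state.
- r.sense(): the state, without advancing time (a new reading comes with each control period).
- vision.snapshot(name): name is "scene" or "top"; returns the picture (400x640x3 uint8, red, green, blue); there is no depth.
- vision.camera_model(name): a dict with "fov_y" (degrees; the focal length in pixels is half the picture's height over the tangent of half this angle, whatever the lens; pixels are square), "cx", "cy" (the principal point, pixels), "D" ([k1, k2, p1, p2, k3] as OpenCV has them; the pictures are not rectified), "world_to_cam" (4x4, takes a point from world to camera coordinates). Camera axes: x right, y down, z forward; pixel columns grow to the right and rows downward; lengths in mm; the calibration is good to about 2 mm. A picture is of the moment at which its call begins. camera_model takes no time and is no camera call.
- order.hand_in(): hands the job in, once; it reports no verdict.
The state is a dict: "time": time; "joint_pos": joint angles; "qd": joint speeds; "joint_efforts": joint torques, N m; "tool_pos": TCP position; "tcp_rot": TCP orientation; "ft_force": force on the tool from outside, world axes, zero at the start; "wrist_torque": the same for the moment, N m; "finger_gap": finger opening in mm.
Only numpy, scipy, OpenCV 4.12 (cv2) and the standard library are available. Lean on these libraries where they do the work, as an engineer would, in place of code of your own. Each camera call takes 0.05 s, during which the arm holds its last target.

### The job

One shell mould is still standing on the bench. First turn the drying carousel until its one empty hook faces you (straight towards the robot); then pick the mould up by the steel bail on its top, never by the brittle shell, and hang it by the bail on that hook, without letting it drop, so that it hangs free and still. The other moulds must stay hanging on their hooks, and the wax figure, torch and mug must stay standing where they are.

Things in the scene. Friction and masses are not known exactly. Their poses are not given: they have to be found in the camera images.
- stand: Fixed part of the drying carousel: dark round foot (230 mm across, 32 mm high) and steel column. Origin: on the column's axis at bench level; +x points away from the robot, -x to the robot's side, z up. On it turns a 48 mm hub (204 to 232 mm high, cap to 240 mm) with five equal rod hooks 72 degrees apart (four carry moulds, one is empty); a finger fits down between two rods to push one sideways.
- carousel (a joint): How far the hub with its hooks has been turned since the start, rad (0 at the start, wherever the hooks point then); grows anticlockwise seen from above, no end stops. Pushing a rod at radius 85 mm turns it with some 2.5 N; friction holds it where it is left. The empty hook starts at least 0.9 rad off facing the robot's side (the stand's -x).
- empty_hook (a point): Top of the rod in the middle of the empty hook's saddle, radius 133 mm from the column, 216 mm high; the underside of the bail's top bar comes to rest here. Each hook is an 8 mm steel rod: level at 224 mm (its centre) out to radius 112 mm, then a level saddle (centre 212 mm high, radius 122 to 144 mm), then up to a tip that ends at radius 160 mm, 238 mm high. Turns with the hub.
- shell: The mould to hang: sand-coloured ceramic shell on a round 64 mm foot, thin runner rods up its sides, 60 mm pouring cup (rim 115 mm high) with a rigid steel strap bail in it: 48 mm wide over its two legs along the mould's y (grip it across these), strap 12 mm broad along x, top 176 mm high; opening for the hook, along x, 40 mm wide, 57 mm high. 0.2 to 0.4 kg. Origin: centre of underside; z up.
- shell_eye (a point): Underside of the bail's top bar at its middle, on the mould's axis, 172 mm above the mould's underside. The bar slopes down slightly to both sides from here, so it centres itself on a hook.
- shell_body: The brittle ceramic part of that mould (foot, body and pouring cup, 0 to 115 mm high); same origin and axes as shell. Not to be gripped.
- hung1: One of four moulds already hanging on the other hooks of the carousel, loose like the first: same bail, shell up to 68 mm across. Origin: centre of its underside, 44 mm above the bench while it hangs; it turns round with the carousel.
- hung2: One of four moulds already hanging on the other hooks of the carousel, loose like the first: same bail, shell up to 68 mm across. Origin: centre of its underside, 44 mm above the bench while it hangs; it turns round with the carousel.
- hung3: One of four moulds already hanging on the other hooks of the carousel, loose like the first: same bail, shell up to 68 mm across. Origin: centre of its underside, 44 mm above the bench while it hangs; it turns round with the carousel.
- hung4: One of four moulds already hanging on the other hooks of the carousel, loose like the first: same bail, shell up to 68 mm across. Origin: centre of its underside, 44 mm above the bench while it hangs; it turns round with the carousel.
- figure: Brown wax figure on a 60 mm round foot, 112 mm tall, arms, no bail; stands on the bench near the mould (the two may have changed places). Origin: centre of underside.
- torch: Gas torch: blue can 74 mm across, 140 mm tall with black handle and burner pipe; stands on the left of the bench. Origin: centre of underside.
- cup: White mug, 80 mm across, 65 mm high, on the bench near the robot. Origin: centre of underside.
There are look-alikes about, which are no part of the job. Leave any orange look-alike of the hung3 alone.

How it is judged:
By the outcome, as a careful person would: the job done as asked, in the order asked, and still so for the second after the job is handed in, with the robot touching nothing.
It also fails if it takes over 72 s, if anything falls off the work surface, if the arm or the gripper's body presses on something with over 40 N, if the wrist force passes 120 N, or if a joint passes its speed limit or range.

## Working session

There is one attempt and no reset: what is moved stays moved. The work goes in short steps, Python scripts to look and compute and a shell command to move; the robot and the scene stay as the last step left them, time stands still between calls to the robot, and variables do not carry over. Pictures are saved under pics/ and viewed, and the job is handed in when it is done.

```bash
mkdir -p pics; ls; python3 - <<'E'
from bench import r,vision,order
import cv2
print(r.sense())
for n in("scene","top"):
    im=vision.snapshot(n); cv2.imwrite(f"pics/{n}0.png",im[:,:,::-1]); print(n,vision.camera_model(n))
E
```

```text
pics
{'time': 0.0, 'joint_pos': array([-7.92039187e+01,  7.51475866e+00,  8.53303947e+01,  1.22936962e-03,
        8.72635706e+01, -4.89375012e+00]), 'qd': array([-0.03483669,  0.0268234 ,  0.01720667,  0.07789098,  0.03585976,
        0.03265703]), 'joint_efforts': array([ 3.14503250e-04, -5.69383907e+01, -5.00562572e+01, -2.93784171e-05,
        1.49150676e-02, -1.29933704e-05]), 'tool_pos': array([ 162.17550589, -577.0913417 ,  238.23739711]), 'tcp_rot': array([174.45921753,  89.89126911, 100.14898904]), 'ft_force': array([-0.55320303,  0.35830115,  0.2493544 ]), 'wrist_torque': array([-0.04100667, -0.02359121, -0.03443431]), 'finger_gap': 85.02428167811256}
scene {'fov_y': 55.95590736735392, 'cx': 312.52156375668153, 'cy': 195.71104470574113, 'D': array([-0.0855008,  0.       ,  0.       ,  0.       ,  0.       ]), 'world_to_cam': array([[-5.08860381e-01,  8.60733881e-01,  1.40818653e-02,
         2.33624501e+02],
       [ 6.34191642e-01,  3.85891319e-01, -6.69991680e-01,
        -2.76490727e+02],
       [-5.82118609e-01, -3.32001620e-01, -7.42235037e-01,
         1.36826110e+03],
       [ 0.00000000e+00,  0.00000000e+00,  0.00000000e+00,
         1.00000000e+00]])}
top {'fov_y': 52.87461371501192, 'cx': 322.4696901396805, 'cy': 205.2683616737798, 'D': array([-0.02494247,  0.        ,  0.        ,  0.        ,  0.        ]), 'world_to_cam': array([[-1.88975920e-02, -9.99762727e-01,  1.08338033e-02,
         5.84090229e+01],
       [-9.95654761e-01,  1.78295134e-02, -9.13986116e-02,
         5.58783846e+02],
       [ 9.11837637e-02, -1.25139415e-02, -9.95755453e-01,
         1.11503623e+03],
       [ 0.00000000e+00,  0.00000000e+00,  0.00000000e+00,
         1.00000000e+00]])}
```

View pics/scene0.png

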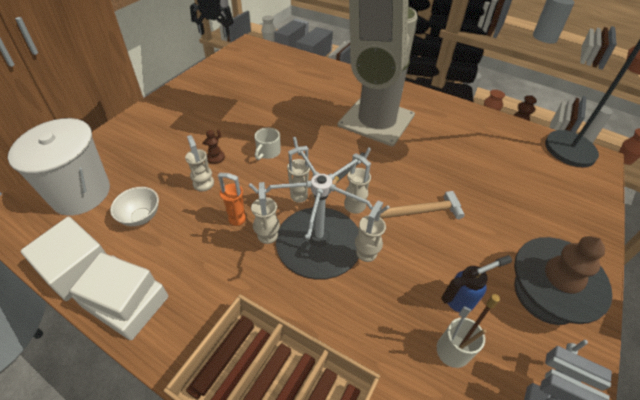

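View pics/top0.png

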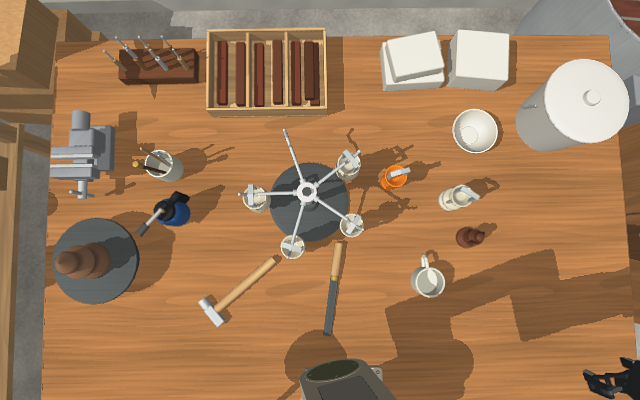

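The empty hook in the top view is the bare rod from the hub at (307,191) to its tip at (285,130). The mould's candidates are a pale standing one near (455,198) and an orange one near (395,178). I'll take crops to check.

```bash
cat > h.py <<'E'
import numpy as np,cv2
from bench import r,vision,order
def K(n):
    m=vision.camera_model(n); f=200/np.tan(np.radians(m['fov_y']/2))
    return np.array([[f,0,m['cx']],[0,f,m['cy']],[0,0,1]]),np.array(m['D']),np.array(m['world_to_cam'])
def ray(n,p):
    k,d,T=K(n); u=cv2.undistortPoints(np.array([[p]],float),k,d)[0,0]
    R=T[:3,:3]; c=-R.T@T[:3,3]; v=R.T@np.array([u[0],u[1],1]); return c,v/np.linalg.norm(v)
def onz(n,p,z):
    c,v=ray(n,p); return c+v*(z-c[2])/v[2]
def tri(pt,ps):
    c1,v1=ray('top',pt);c2,v2=ray('scene',ps)
    A=np.stack([v1,-v2],1); s=np.linalg.lstsq(A,c2-c1,rcond=None)[0]
    a=c1+v1*s[0];b=c2+v2*s[1]; return (a+b)/2,np.linalg.norm(a-b)
def proj(n,P):
    k,d,T=K(n); return cv2.projectPoints(np.array(P,float).reshape(-1,1,3),cv2.Rodrigues(T[:3,:3])[0],T[:3,3],k,d)[0][:,0]
def crop(n,x0,y0,w,h,s,out,im=None):
    im=vision.snapshot(n) if im is None else im
    c=cv2.resize(im[y0:y0+h,x0:x0+w],None,fx=s,fy=s,interpolation=cv2.INTER_CUBIC)
    cv2.imwrite('pics/'+out,c[:,:,::-1])
E
python3 - <<'E'
from h import *
a=cv2.imread('pics/top0.png')[:,:,::-1];b=cv2.imread('pics/scene0.png')[:,:,::-1]
crop('top',225,115,160,150,4,'t1.png',a)
crop('top',370,150,130,110,6,'t2.png',a)
crop('scene',170,110,130,120,5,'s2.png',b)
crop('scene',230,130,170,150,4,'s1.png',b)
E
```

```text
(no output)
```

View pics/t1.png

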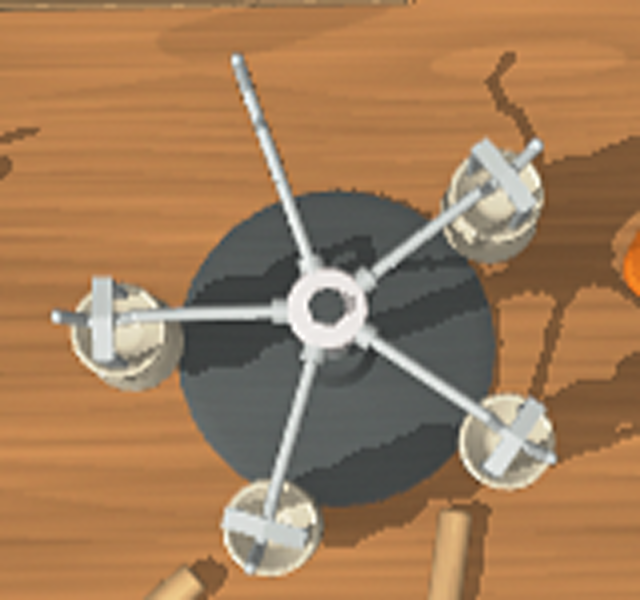

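View pics/t2.png

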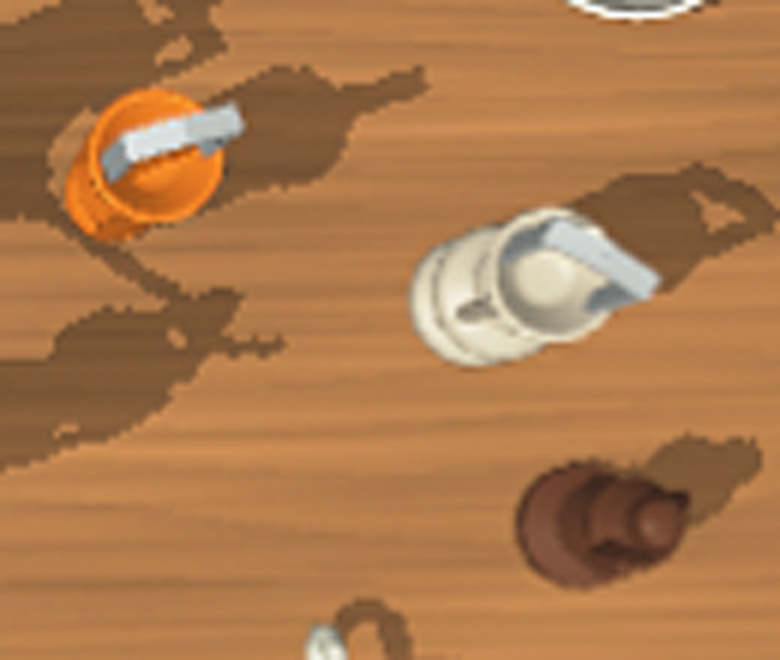

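View pics/s2.png

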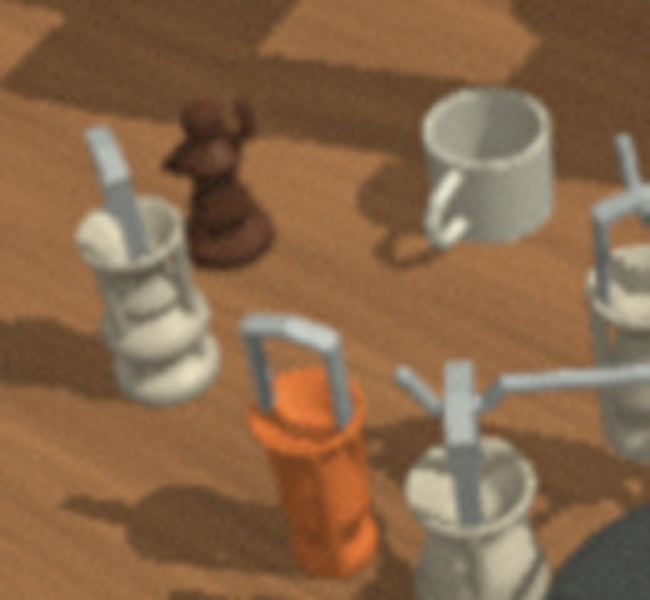

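View pics/s1.png

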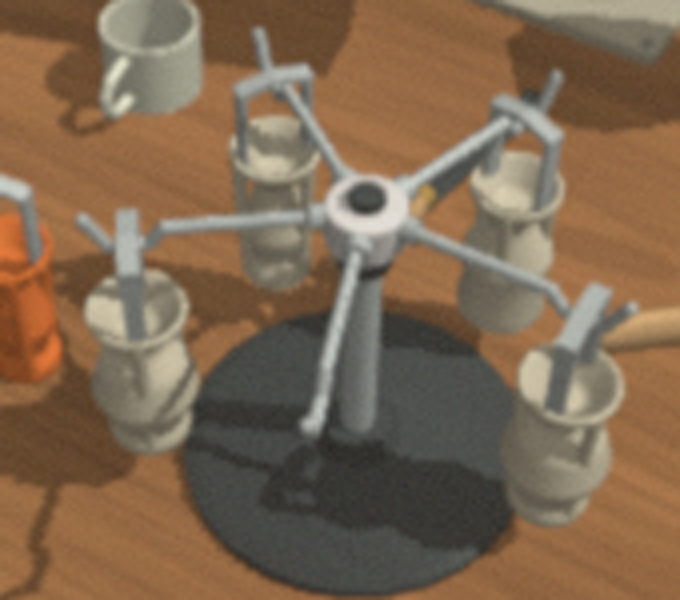

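```bash
python3 - <<'E'
from h import *
np.set_printoptions(precision=1,suppress=True)
P=lambda x,y:(370+x/6,150+y/6)
print('hub',tri((225+330/4,115+306/4),(230+368/4,130+197/4)),onz('top',(307.5,191.5),240))
h=onz('top',(307.5,191.5),240)
t=onz('top',(225+237/4,115+60/4),240)
d=t-h;print('tip',t,np.hypot(d[0],d[1]),np.degrees(np.arctan2(d[1],d[0])))
print('bail',tri(P(600,257),(170+108/5,110+152/5)),onz('top',P(600,257),176))
a=onz('top',P(552,232),176);b=onz('top',P(648,283),176)
print('ends',a,b,np.linalg.norm(a-b),np.degrees(np.arctan2(*(b-a)[[1,0]])))
print('rim',onz('top',P(555,275),115))
print('orange rim',onz('top',P(158,155),115),'fig',onz('top',P(580,525),10),onz('top',(428,281),65))
x=r.sense();from scipy.spatial.transform import Rotation as Q
print(Q.from_euler('xyz',x['tcp_rot'],degrees=True).as_matrix())
E
```

```text
hub (array([572.8,  86.1, 233.7]), np.float64(2.790105683705204)) [572.6  84.7 240. ]
tip [718.5 136.9 240. ] 154.92668362599844 19.669500629083714
bail (array([ 571.3, -319.7,  169.2]), np.float64(0.22110520529004038)) [ 570.4 -317.   176. ]
ends [ 581.2 -297.5  176. ] [ 559.2 -336.5  176. ] 44.77924632262228 -119.32334996810623
rim [ 569.9 -320.1  115. ]
orange rim [ 626.  -146.9  115. ] fig [ 460.8 -364.5   10. ] [ 345.4 -232.8   65. ]
[[-0.   1.   0.3]
 [ 0.   0.3 -1. ]
 [-1.   0.  -0. ]]
```

The wanted mould could be confused with:
- the orange look-alike, bail at about (395,175)
- the brown figure at (469,237), which has no bail
- the hung moulds at (253,196), (292,246), (352,225) and (348,163)

I choose the pale standing mould with its bail at (470,193). The close crop shows a sand-coloured shell with a steel bail standing on the bench.

The hub is at (573,85) and the empty hook points at +19.7°, so it needs about +160°. I'll start moving, with the fingers closing on the way.

```bash
python3 -m jog '[[[0.01,0.012,0.03],[0,0,0],-1],[[0.03,0.04,0.055],[0,0,0],-1],[[0.053,0.069,0.07],[0,0,0],-1],[[0.076,0.1,0.08],[0,0,0],-1],[[0.1,0.13,0.08],[0,0,0],-1]]' 40
python3 -m jog '[[[0.024,0.031,0],[0,0,0],-1],[[0.048,0.062,0],[0,0,0],-1],[[0.072,0.093,0],[0,0,0],-1],[[0.096,0.124,0],[0,0,0],-1],[[0.12,0.155,0],[0,0,0],-1]]'
python3 - <<'E'
from h import *
from scipy.spatial.transform import Rotation as Q
x=r.sense();m=Q.from_euler('xyz',x['tcp_rot'],degrees=True).as_matrix();print(m,np.degrees(np.arctan2(m[1,2],m[0,2])),x['joint_pos'])
E
```

```text
time: 0.52
tool_pos: [263.1, -447.2, 322.1]
tcp_rot: [10.7, 89.8, -63.7]
ft_force: [1.0, -0.1, 0.7]
finger_gap: 25.8
time: 0.93
tool_pos: [382.9, -290.8, 319.0]
tcp_rot: [-156.4, 90.0, 129.3]
ft_force: [0.4, 0.8, 0.5]
finger_gap: 0.1
[[-2.09832482e-04  9.62813556e-01  2.70166638e-01]
 [ 2.56490680e-04  2.70166687e-01 -9.62813531e-01]
 [-9.99999945e-01 -1.32734329e-04 -3.03642450e-04]] -74.32581625485894 [-4.33349351e+01 -1.23001461e+01  9.62496276e+01  2.45223024e-03
  9.60693483e+01  3.09911388e+01]
```

```bash
python3 -m jog '[[[0.024,0.031,0],[0,0,0],-1],[[0.048,0.062,0],[0,0,0],-1],[[0.072,0.093,0],[0,0,0],-1],[[0.096,0.124,0],[0,0,0],-1],[[0.12,0.155,0],[0,0,0],-1]]'
python3 -m jog '[[[0.024,0.031,0],[0,0,0],-1],[[0.048,0.062,0],[0,0,0],-1],[[0.072,0.093,0],[0,0,0],-1],[[0.096,0.124,0],[0,0,0],-1],[[0.12,0.155,0],[0,0,0],-1]]'
python3 -m jog '[[[0.02,0.025,0],[0,0,0],-1],[[0.031,0.041,0],[0,0,0],-1],[[0.031,0.041,0],[0,0,0],-1],[[0.031,0.041,0],[0,0,0],-1]]'
python3 - <<'E'
from h import *
crop('top',225,65,200,150,4,'t3.png')
crop('scene',210,90,200,150,4,'s3.png')
E
```

```text
time: 1.35
tool_pos: [502.9, -135.7, 319.0]
tcp_rot: [-118.7, 90.0, 167.0]
ft_force: [0.4, -0.2, -0.1]
finger_gap: 0.4
time: 1.77
tool_pos: [622.9, 19.3, 318.7]
tcp_rot: [-102.1, 90.0, -176.4]
ft_force: [0.7, -1.2, 0.1]
finger_gap: 0.3
time: 2.1
tool_pos: [653.2, 59.4, 318.0]
tcp_rot: [-99.9, 89.9, -174.1]
ft_force: [0.2, -0.3, -0.4]
finger_gap: 0.3
```

View pics/s3.png

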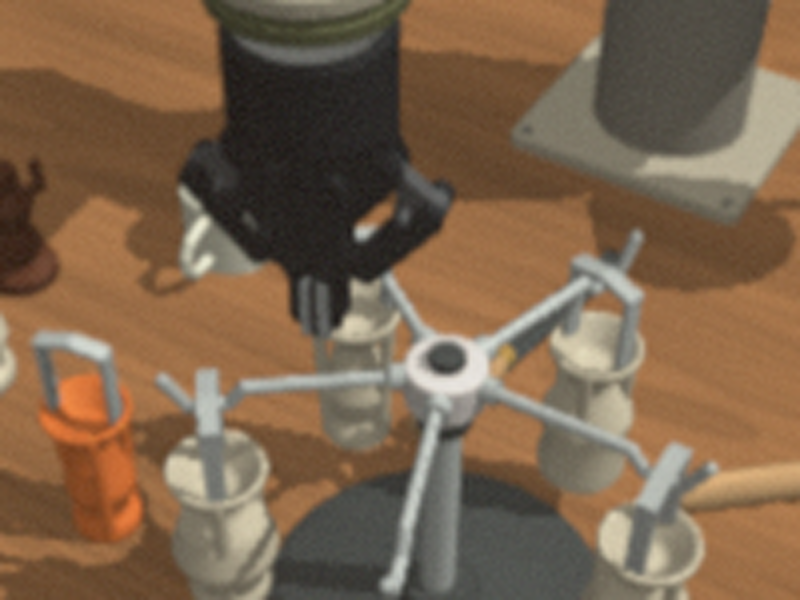

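View pics/t3.png

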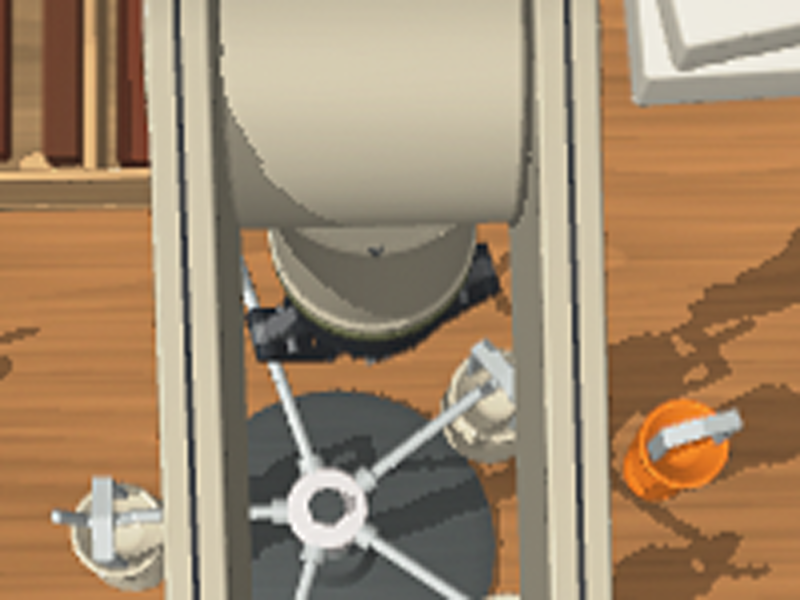

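Both views show the closed fingertips in the gap between the bare rod and its clockwise neighbour. I'll descend, then push round the arc.

```bash
python3 -m jog '[[[0,0,-0.03],[0,0,0],-1],[[0,0,-0.06],[0,0,0],-1],[[0,0,-0.085],[0,0,0],-1],[[0,0,-0.105],[0,0,0],-1],[[0,0,-0.105],[0,0,0],-1]]'
python3 - <<'E'
from h import *
crop('scene',210,90,200,150,4,'s4.png')
# arc table: finger centre radius 85 around hub, angle
x=r.sense()['tool_pos'];print(x)
for a in range(-16,170,6):
    p=np.array([572.6+85*np.cos(np.radians(a)),85+85*np.sin(np.radians(a))]);print(a,np.round(p-x[:2]),end='; ')
E
```

```text
time: 2.62
tool_pos: [649.9, 56.8, 208.5]
tcp_rot: [-103.6, 89.5, -178.0]
ft_force: [-0.6, -0.7, -0.9]
finger_gap: 0.1
[651.07976879  56.99724239 211.57631987]
-16 [3. 5.]; -10 [ 5. 13.]; -4 [ 6. 22.]; 2 [ 6. 31.]; 8 [ 6. 40.]; 14 [ 4. 49.]; 20 [ 1. 57.]; 26 [-2. 65.]; 32 [-6. 73.]; 38 [-11.  80.]; 44 [-17.  87.]; 50 [-24.  93.]; 56 [-31.  98.]; 62 [-39. 103.]; 68 [-47. 107.]; 74 [-55. 110.]; 80 [-64. 112.]; 86 [-73. 113.]; 92 [-81. 113.]; 98 [-90. 112.]; 104 [-99. 110.]; 110 [-108.  108.]; 116 [-116.  104.]; 122 [-124.  100.]; 128 [-131.   95.]; 134 [-138.   89.]; 140 [-144.   83.]; 146 [-149.   76.]; 152 [-154.   68.]; 158 [-157.   60.]; 164 [-160.   51.];
```

View pics/s4.png

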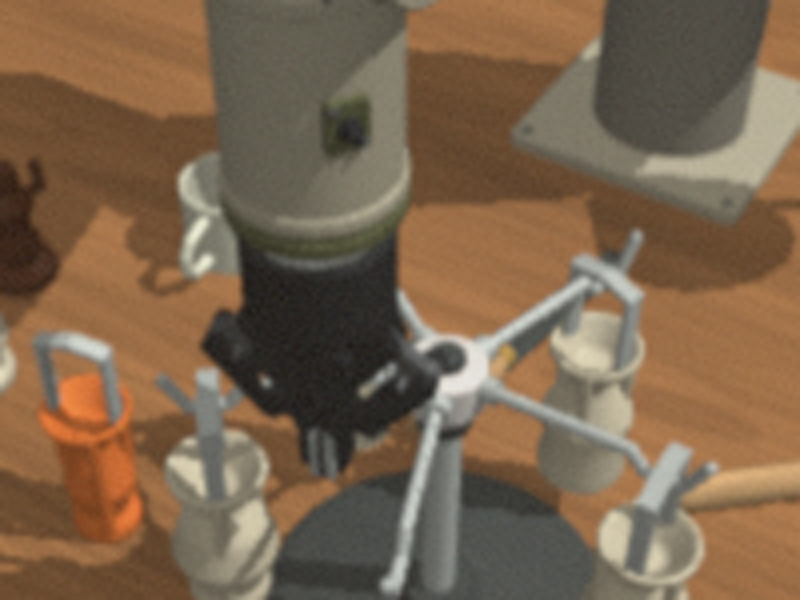

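```bash
python3 - <<'E'
import numpy as np
f=lambda a:85*np.array([np.cos(np.radians(a)),np.sin(np.radians(a))])
for s in range(-18,165,15):
    print(s,[list(np.round((f(s+3*i)-f(s))/1000,3)) for i in range(1,6)])
E
```

```text
-18 [[np.float64(0.001), np.float64(0.004)], [np.float64(0.002), np.float64(0.009)], [np.float64(0.003), np.float64(0.013)], [np.float64(0.004), np.float64(0.017)], [np.float64(0.004), np.float64(0.022)]]
-3 [[np.float64(0.0), np.float64(0.004)], [np.float64(0.0), np.float64(0.009)], [np.float64(-0.0), np.float64(0.013)], [np.float64(-0.001), np.float64(0.018)], [np.float64(-0.002), np.float64(0.022)]]
12 [[np.float64(-0.001), np.float64(0.004)], [np.float64(-0.002), np.float64(0.009)], [np.float64(-0.004), np.float64(0.013)], [np.float64(-0.005), np.float64(0.017)], [np.float64(-0.007), np.float64(0.021)]]
27 [[np.float64(-0.002), np.float64(0.004)], [np.float64(-0.004), np.float64(0.008)], [np.float64(-0.007), np.float64(0.011)], [np.float64(-0.01), np.float64(0.015)], [np.float64(-0.013), np.float64(0.018)]]
42 [[np.float64(-0.003), np.float64(0.003)], [np.float64(-0.006), np.float64(0.006)], [np.float64(-0.01), np.float64(0.009)], [np.float64(-0.013), np.float64(0.012)], [np.float64(-0.017), np.float64(0.014)]]
57 [[np.float64(-0.004), np.float64(0.002)], [np.float64(-0.008), np.
[... 923 characters left out ...]
float64(-0.01)], [np.float64(-0.018), np.float64(-0.013)]]
132 [[np.float64(-0.003), np.float64(-0.003)], [np.float64(-0.006), np.float64(-0.006)], [np.float64(-0.009), np.float64(-0.01)], [np.float64(-0.012), np.float64(-0.013)], [np.float64(-0.014), np.float64(-0.017)]]
147 [[np.float64(-0.002), np.float64(-0.004)], [np.float64(-0.004), np.float64(-0.008)], [np.float64(-0.006), np.float64(-0.012)], [np.float64(-0.008), np.float64(-0.016)], [np.float64(-0.01), np.float64(-0.02)]]
162 [[np.float64(-0.001), np.float64(-0.004)], [np.float64(-0.002), np.float64(-0.009)], [np.float64(-0.003), np.float64(-0.013)], [np.float64(-0.004), np.float64(-0.017)], [np.float64(-0.004), np.float64(-0.022)]]
```

```bash
python3 -m jog '[[[0.001,0.004,0],[0,0,0],-1],[[0.002,0.009,0],[0,0,0],-1],[[0.003,0.013,0],[0,0,0],-1],[[0.004,0.017,0],[0,0,0],-1],[[0.004,0.022,0],[0,0,0],-1]]'
python3 -m jog '[[[0,0.004,0],[0,0,0],-1],[[0,0.009,0],[0,0,0],-1],[[0,0.013,0],[0,0,0],-1],[[-0.001,0.018,0],[0,0,0],-1],[[-0.002,0.022,0],[0,0,0],-1]]'
python3 -m jog '[[[-0.001,0.004,0],[0,0,0],-1],[[-0.002,0.009,0],[0,0,0],-1],[[-0.004,0.013,0],[0,0,0],-1],[[-0.005,0.017,0],[0,0,0],-1],[[-0.007,0.021,0],[0,0,0],-1]]'
python3 - <<'E'
from h import *
crop('scene',210,90,200,150,4,'s5.png')
E
```

```text
time: 3.08
tool_pos: [658.0, 80.9, 215.6]
tcp_rot: [77.2, 89.9, 2.9]
ft_force: [1.3, 0.2, 0.4]
finger_gap: -0.1
time: 3.5
tool_pos: [655.1, 102.2, 214.2]
tcp_rot: [-34.1, 89.9, -108.4]
ft_force: [-0.9, -5.5, 1.0]
finger_gap: 0.4
time: 3.92
tool_pos: [648.1, 123.8, 214.2]
tcp_rot: [150.2, 90.0, 75.8]
ft_force: [-0.4, -2.9, -0.4]
finger_gap: 0.2
```

View pics/s5.png

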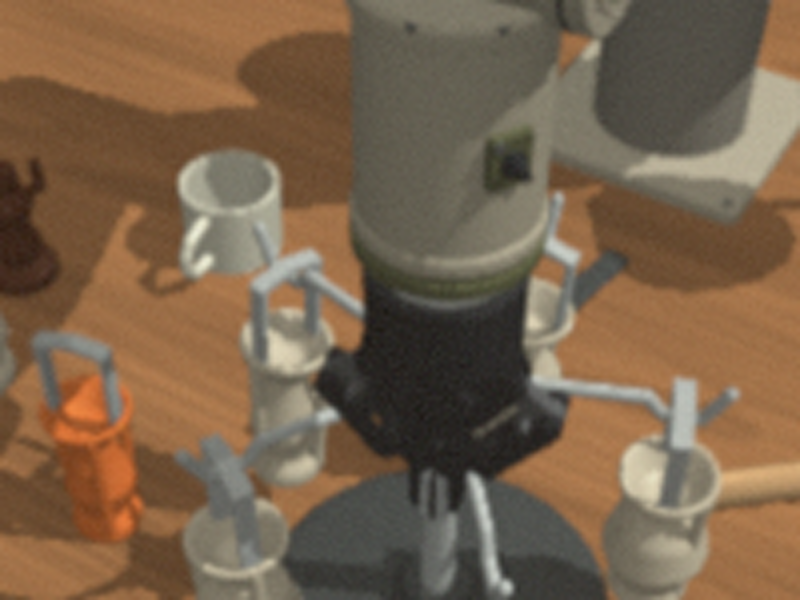

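The bare rod is being pushed round (crop (490,540)) and all the moulds are still on. I'll continue.

```bash
python3 -m jog '[[[-0.002,0.004,0],[0,0,0],-1],[[-0.004,0.008,0],[0,0,0],-1],[[-0.007,0.011,0],[0,0,0],-1],[[-0.01,0.015,0],[0,0,0],-1],[[-0.013,0.018,0],[0,0,0],-1]]'
python3 -m jog '[[[-0.003,0.003,0],[0,0,0],-1],[[-0.006,0.006,0],[0,0,0],-1],[[-0.01,0.009,0],[0,0,0],-1],[[-0.013,0.012,0],[0,0,0],-1],[[-0.017,0.014,0],[0,0,0],-1]]'
python3 -m jog '[[[-0.004,0.002,0],[0,0,0],-1],[[-0.008,0.004,0],[0,0,0],-1],[[-0.012,0.006,0],[0,0,0],-1],[[-0.016,0.008,0],[0,0,0],-1],[[-0.02,0.01,0],[0,0,0],-1]]'
python3 -m jog '[[[-0.004,0.001,0],[0,0,0],-1],[[-0.009,0.002,0],[0,0,0],-1],[[-0.013,0.003,0],[0,0,0],-1],[[-0.017,0.004,0],[0,0,0],-1],[[-0.022,0.004,0],[0,0,0],-1]]'
python3 -m jog '[[[-0.004,0,0],[0,0,0],-1],[[-0.009,0,0],[0,0,0],-1],[[-0.013,0,0],[0,0,0],-1],[[-0.018,-0.001,0],[0,0,0],-1],[[-0.022,-0.002,0],[0,0,0],-1]]'
python3 -m jog '[[[-0.004,-0.001,0],[0,0,0],-1],[[-0.009,-0.002,0],[0,0,0],-1],[[-0.013,-0.004,0],[0,0,0],-1],[[-0.017,-0.005,0],[0,0,0],-1],[[-0.021,-0.007,0],[0,0,0],-1]]'
python3 - <<'E'
from h import *
crop('scene',210,90,200,150,4,'s6.png')
crop('top',210,90,200,150,4,'t6.png')
E
```

```text
time: 4.38
tool_pos: [635.1, 141.4, 214.3]
tcp_rot: [14.4, 90.0, -59.9]
ft_force: [2.0, -3.6, -0.4]
finger_gap: -0.4
time: 4.8
tool_pos: [618.0, 155.9, 214.4]
tcp_rot: [112.4, 90.0, 38.1]
ft_force: [0.9, -1.4, -0.5]
finger_gap: 0.1
time: 5.22
tool_pos: [597.8, 165.6, 214.3]
tcp_rot: [164.3, 90.0, 90.0]
ft_force: [1.7, -1.7, -0.3]
finger_gap: 0.5
time: 5.63
tool_pos: [576.1, 169.5, 214.4]
tcp_rot: [79.2, 90.0, 4.9]
ft_force: [3.8, -1.4, -0.7]
finger_gap: -0.1
time: 6.05
tool_pos: [553.6, 167.4, 214.4]
tcp_rot: [-166.0, 90.0, 119.7]
ft_force: [2.0, -0.2, 0.6]
finger_gap: -0.3
time: 6.47
tool_pos: [533.0, 160.4, 214.5]
tcp_rot: [103.9, 90.0, 29.6]
ft_force: [4.1, 1.5, 0.1]
finger_gap: -0.2
```

View pics/s6.png

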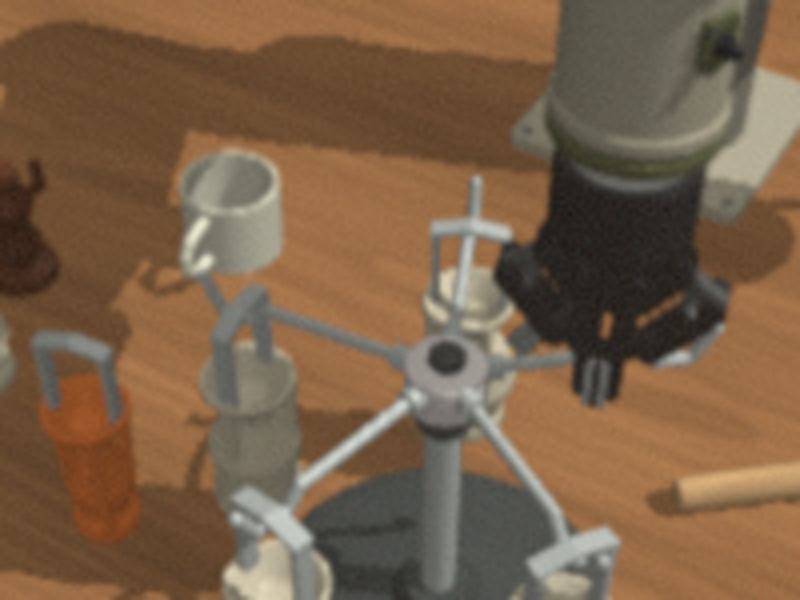

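View pics/t6.png

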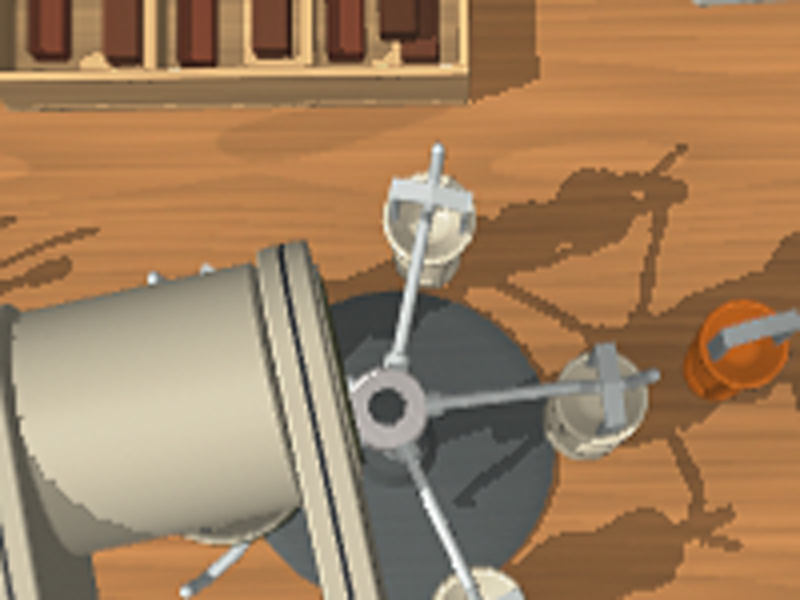

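```bash
python3 - <<'E'
from h import *
h=np.array([572.6,85])
for p in [(655,376),(437,150),(188,592)]:
    t=onz('top',(210+p[0]/4,90+p[1]/4),240)[:2]-h; print(p,np.hypot(*t),np.degrees(np.arctan2(t[1],t[0])))
E
```

```text
(655, 376) 154.49784266810778 -84.50432744434565
(437, 150) 153.51038307239534 -11.308311561794051
(188, 592) 156.63434349406822 131.9674130446478
```

Empty hook is now at about 132° with the finger at 117.7°. The next three calls bring it close to 177°.

```bash

python3 -m jog '[[[-0.004,-0.002,0],[0,0,0],-1],[[-0.008,-0.004,0],[0,0,0],-1],[[-0.011,-0.007,0],[0,0,0],-1],[[-0.015,-0.01,0],[0,0,0],-1],[[-0.018,-0.013,0],[0,0,0],-1]]'
python3 -m jog '[[[-0.003,-0.003,0],[0,0,0],-1],[[-0.006,-0.006,0],[0,0,0],-1],[[-0.009,-0.01,0],[0,0,0],-1],[[-0.012,-0.013,0],[0,0,0],-1],[[-0.014,-0.017,0],[0,0,0],-1]]'
python3 -m jog '[[[-0.002,-0.003,0],[0,0,0],-1],[[-0.004,-0.007,0],[0,0,0],-1],[[-0.006,-0.01,0],[0,0,0],-1],[[-0.007,-0.013,0],[0,0,0],-1],[[-0.007,-0.014,0],[0,0,0],-1]]'
python3 - <<'E'
from h import *
crop('scene',210,90,200,150,4,'s7.png')
crop('top',210,90,200,150,4,'t7.png')
E
```

```text
time: 6.98
tool_pos: [515.1, 147.2, 214.4]
tcp_rot: [97.3, 90.0, 23.0]
ft_force: [4.3, 1.0, 0.8]
finger_gap: 0.0
time: 7.4
tool_pos: [500.7, 130.1, 214.2]
tcp_rot: [-123.8, 90.0, 161.9]
ft_force: [2.2, 1.6, 0.2]
finger_gap: -0.1
time: 7.82
tool_pos: [493.9, 115.8, 214.2]
tcp_rot: [-81.9, 90.0, -156.3]
ft_force: [0.9, 2.7, 1.6]
finger_gap: 0.1
```

View pics/s7.png

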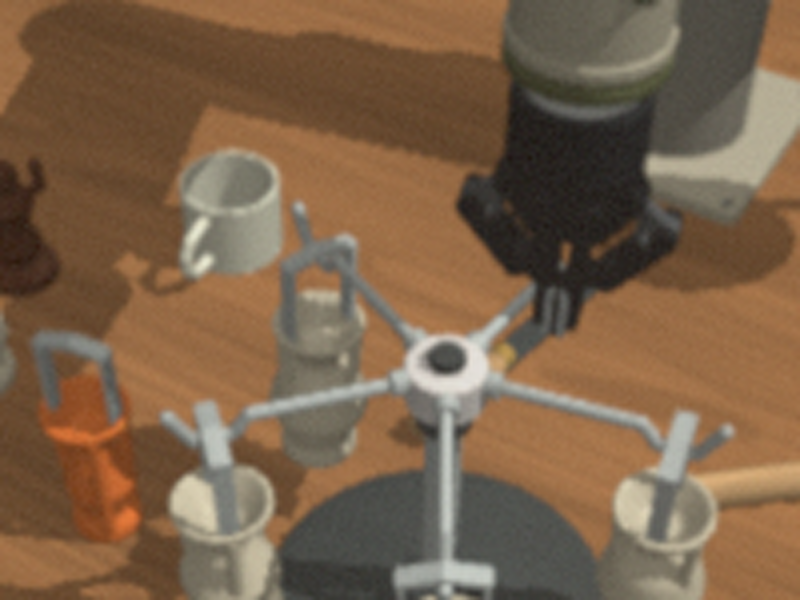

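View pics/t7.png

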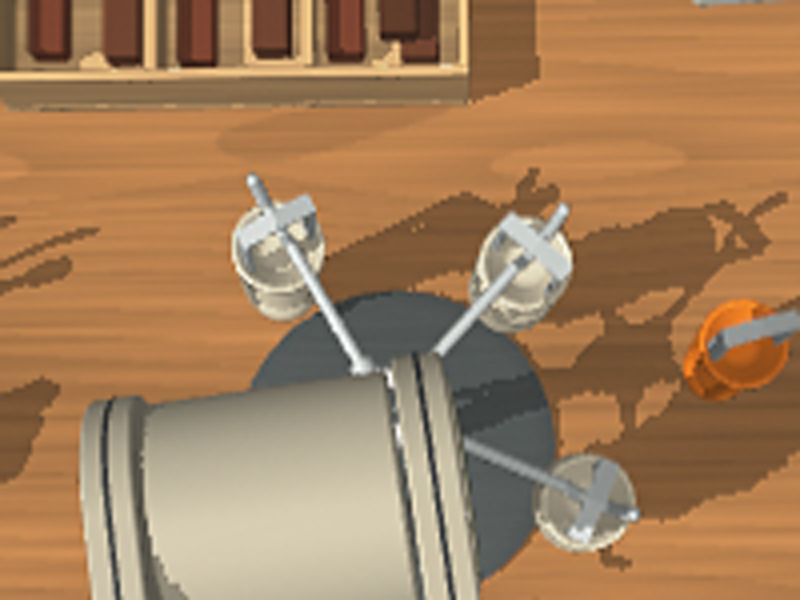

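```bash
python3 - <<'E'
from h import *
h=np.array([572.6,85])
for p,o in [((253,181),144),((564,209),216),((632,516),288)]:
    t=onz('top',(210+p[0]/4,90+p[1]/4),240)[:2]-h; print(p,np.hypot(*t),np.degrees(np.arctan2(t[1],t[0]))+o)
E
```

```text
(253, 181) 154.66620588084865 174.13962596532116
(564, 209) 154.13174014255682 173.75815580324058
(632, 516) 153.04837462902012 172.44803677180144
```

About 173.4°; 6.6° more to go, roughly (-3, -9) mm at the finger.

```bash

python3 -m jog '[[[-0.001,-0.003,0],[0,0,0],-1],[[-0.002,-0.006,0],[0,0,0],-1],[[-0.003,-0.008,0],[0,0,0],-1],[[-0.003,-0.009,0],[0,0,0],-1],[[-0.003,-0.009,0],[0,0,0],-1]]'
python3 -m jog '[[[0.002,0.008,0],[0,0,0],-1],[[0.002,0.008,0.035],[0,0,0],-1],[[0.002,0.008,0.07],[0,0,0],-1],[[0.002,0.008,0.105],[0,0,0],-1],[[0,-0.025,0.11],[0,0,0],-1]]'
python3 -m jog '[[[0,-0.04,0],[0,0,0],0],[[0,-0.08,0],[0,0,0],1],[[0,-0.12,0],[0,0,0],1],[[0,-0.16,0],[0,0,0],1],[[0,-0.2,0],[0,0,0],1]]'
python3 - <<'E'
from h import *
crop('top',210,115,200,150,4,'t8.png')
crop('scene',210,110,200,150,4,'s8.png')
E
```

```text
time: 8.33
tool_pos: [491.2, 107.2, 214.3]
tcp_rot: [66.8, 90.0, -7.5]
ft_force: [1.8, 2.0, 0.4]
finger_gap: -0.2
time: 8.75
tool_pos: [493.1, 86.2, 331.3]
tcp_rot: [90.1, 89.5, 16.1]
ft_force: [2.7, -1.3, 1.6]
finger_gap: -0.0
time: 9.17
tool_pos: [490.8, -119.1, 324.2]
tcp_rot: [-89.0, 90.0, -163.3]
ft_force: [1.3, 0.9, -0.3]
finger_gap: 60.6
```

View pics/t8.png

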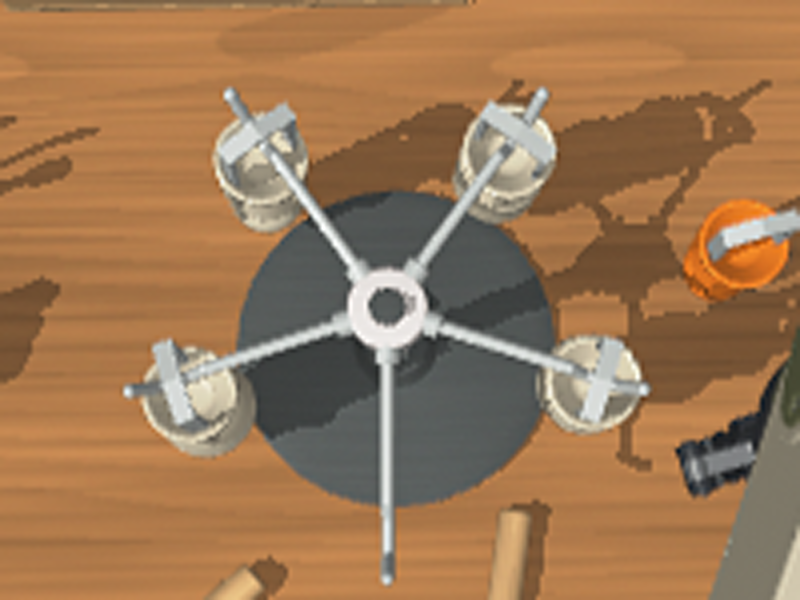

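View pics/s8.png

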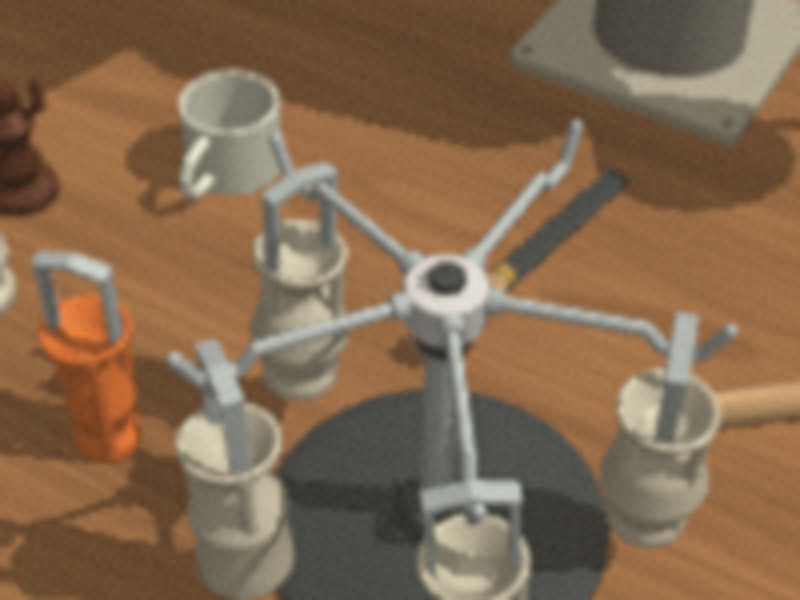

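```bash
python3 - <<'E'
from h import *
h=onz('top',(210+388/4,115+306/4),240)[:2];print(h)
for p,o in [((232,94),144),((543,94),216),((642,389),288),((387,578),0),((131,391),72)]:
    t=onz('top',(210+p[0]/4,115+p[1]/4),240)[:2]-h; print(p,np.hypot(*t),(np.degrees(np.arctan2(t[1],t[0]))+o)%360)
E
```

```text
[572.60652896  85.86979684]
(232, 94) 154.4813847781379 179.2167546834782
(543, 94) 154.04609942852602 179.1271147322
(642, 389) 153.72470597212327 178.7831243337901
(387, 578) 155.54214515798233 178.9039150930824
(131, 391) 155.10547147869298 179.42678286243958
```

The hook now faces -x within 1° (179.1°) and all four moulds hang. Next I move above the standing mould and turn the jaws -45° onto the bail.

```bash

python3 -m jog '[[[0.01,-0.03,0],[0,0,-0.12],1],[[0.026,-0.065,0],[0,0,-0.24],1],[[0.042,-0.105,0],[0,0,-0.36],1],[[0.058,-0.145,0],[0,0,-0.48],1],[[0.07,-0.175,0],[0,0,-0.6],1]]'
python3 -m jog '[[[0.008,-0.02,0],[0,0,-0.1],1],[[0.01,-0.024,0],[0,0,-0.185],1],[[0.01,-0.024,0],[0,0,-0.185],1],[[0.01,-0.024,0],[0,0,-0.185],1]]'
python3 - <<'E'
from h import *
from scipy.spatial.transform import Rotation as Q
x=r.sense();m=Q.from_euler('xyz',x['tcp_rot'],degrees=True).as_matrix();print(x['tool_pos'],np.degrees(np.arctan2(m[1,2],m[0,2])),x['joint_pos'])
crop('scene',130,70,160,120,5,'s9.png')
crop('top',390,130,160,120,5,'t9.png')
E
```

```text
time: 9.68
tool_pos: [562.0, -294.1, 323.6]
tcp_rot: [-75.6, 89.9, 175.3]
ft_force: [-0.1, 0.1, 0.5]
finger_gap: 85.4
time: 10.02
tool_pos: [571.5, -315.9, 323.5]
tcp_rot: [-98.2, 89.9, 142.7]
ft_force: [0.4, 0.4, -0.6]
finger_gap: 85.6
[ 571.45935561 -315.89138925  323.50232856] -119.13524760339672 [-3.34339046e+01  1.48770926e+01  6.82080277e+01  6.68540446e-03
  9.70132361e+01  8.57021416e+01]
```

View pics/s9.png

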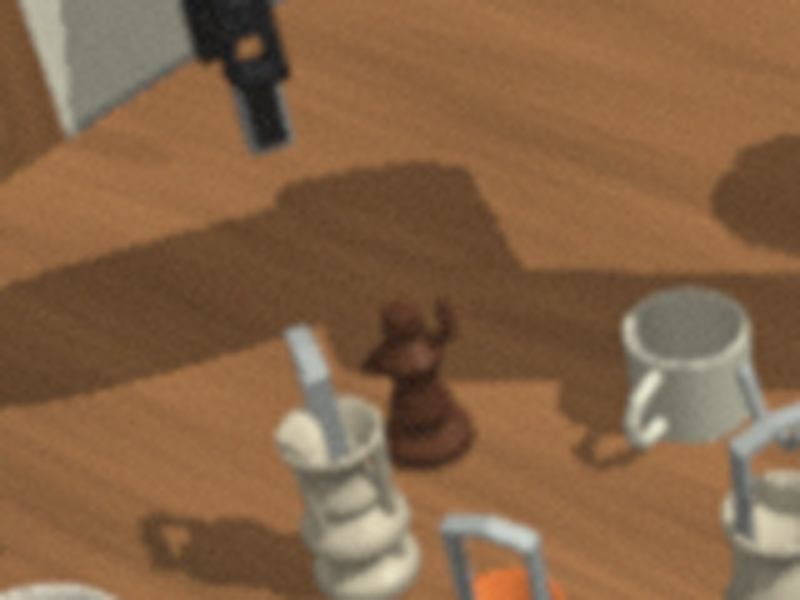

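View pics/t9.png

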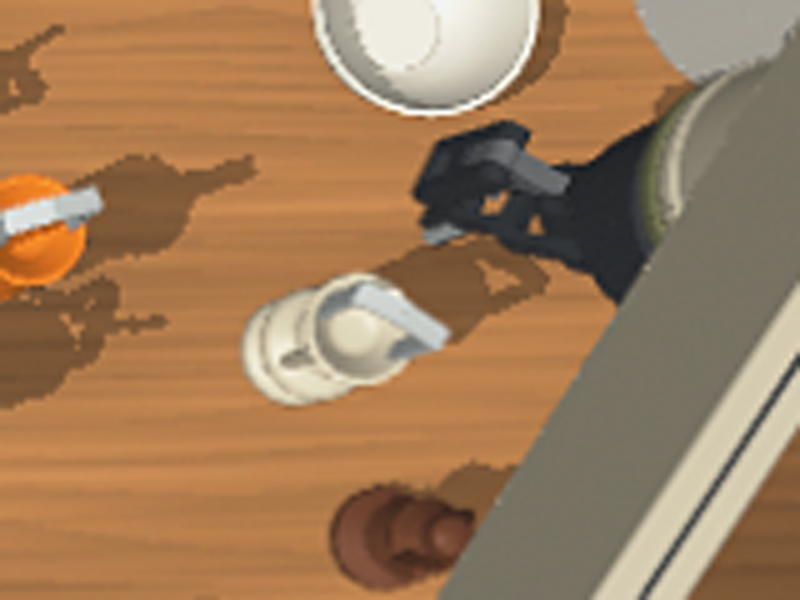

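```bash
python3 - <<'E'
from h import *
x=np.array([571.5,-316,315.5]);d=np.array([np.cos(np.radians(-119.1)),np.sin(np.radians(-119.1)),0])
P=[x,x+42.5*d,x-42.5*d,[570.3,-318.5,176]]
print((proj('top',P)-[390,130])*5);print((proj('scene',P)-[130,70])*5)
E
```

```text
[[519.56917386 271.91254405]
 [607.87190479 318.40007001]
 [431.29164562 225.50918258]
 [402.98856672 314.34132565]]
[[249.80808617 123.65763383]
 [225.88866984  83.41430594]
 [275.23933386 166.36059281]
 [308.39406376 342.06854929]]
```

The bail's projected centre in the top view (403,314) matches the strap in the picture. In the scene view it is about 2.5 px off, within tolerance. I'll descend with the jaws open.

```bash

python3 -m jog '[[[-0.001,-0.002,-0.03],[0,0,0],1],[[-0.001,-0.002,-0.07],[0,0,0],1],[[-0.001,-0.002,-0.105],[0,0,0],1],[[-0.001,-0.002,-0.13],[0,0,0],1],[[-0.001,-0.002,-0.13],[0,0,0],1]]'
python3 -m jog '[[[0,0,-0.015],[0,0,0],1],[[0,0,-0.03],[0,0,0],1],[[0,0,-0.043],[0,0,0],1],[[0,0,-0.048],[0,0,0],1],[[0,0,-0.048],[0,0,0],1]]'
python3 - <<'E'
from h import *
crop('scene',130,70,160,120,5,'s10.png')
crop('top',390,130,160,120,5,'t10.png')
E
```

```text
time: 10.53
tool_pos: [567.1, -315.2, 187.0]
tcp_rot: [-94.8, 89.4, 146.1]
ft_force: [-0.2, 0.6, -1.7]
finger_gap: 85.2
time: 10.95
tool_pos: [569.9, -317.9, 145.7]
tcp_rot: [-95.2, 89.9, 145.6]
ft_force: [-0.1, 0.1, -0.3]
finger_gap: 85.1
```

View pics/s10.png

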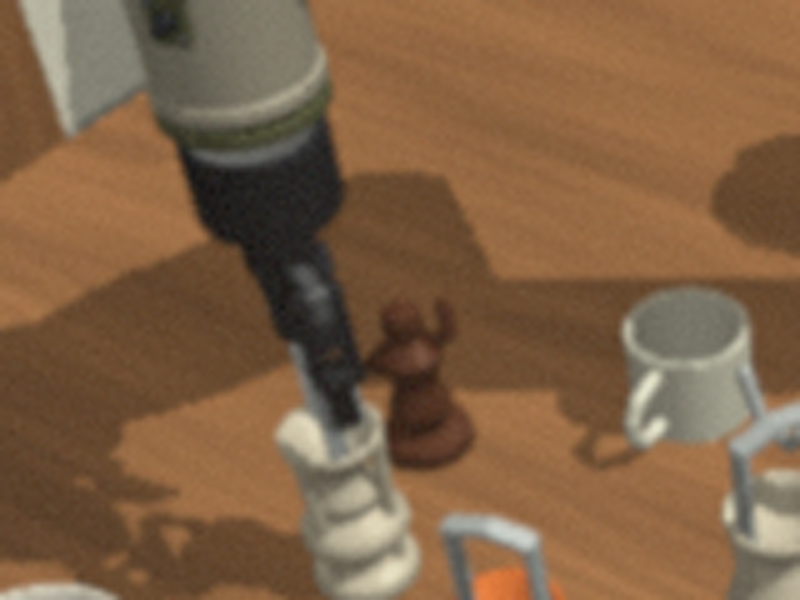

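View pics/t10.png

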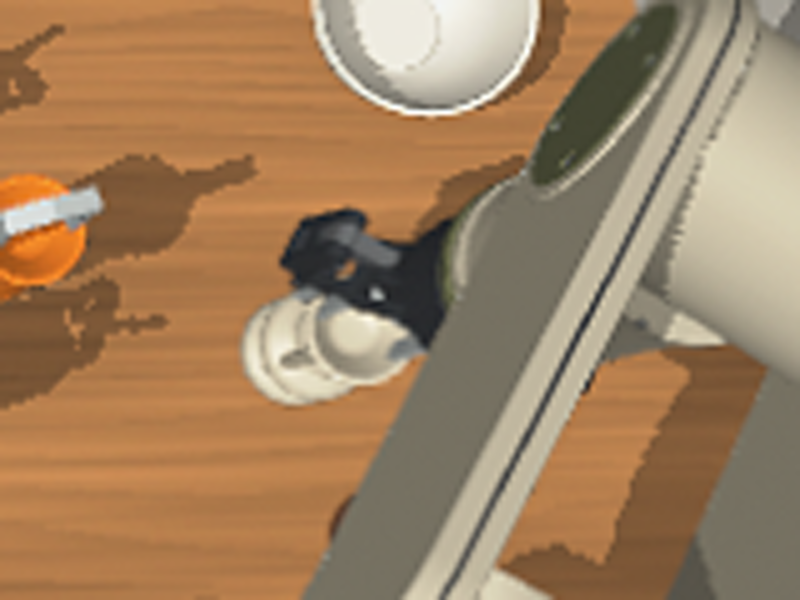

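Fingers straddle the bail's legs above the cup rim. Closing with 60 N.

```bash

python3 -m jog '[[[0,0,0],[0,0,0],0.5],[[0,0,0],[0,0,0],0.3],[[0,0,0],[0,0,0],0.1],[[0,0,0],[0,0,0],-0.1],[[0,0,0],[0,0,0],-1]]' 60
python3 -m jog '[[[0,0,0],[0,0,0],-1],[[0,0,0],[0,0,0],-1],[[0,0,0],[0,0,0],-1]]' 60
python3 -m jog '[[[0,0,0.005],[0,0,0],-1],[[0,0,0.01],[0,0,0],-1],[[0,0,0.02],[0,0,0],-1],[[0,0,0.03],[0,0,0],-1],[[0,0,0.03],[0,0,0],-1]]' 60
python3 - <<'E'
from h import *
crop('scene',130,70,160,120,5,'s11.png')
E
```

```text
time: 11.47
tool_pos: [571.1, -319.0, 147.6]
tcp_rot: [94.3, 89.9, -25.0]
ft_force: [0.1, 0.9, 4.9]
finger_gap: 47.4
time: 11.72
tool_pos: [571.1, -319.0, 147.6]
tcp_rot: [92.6, 89.9, -26.7]
ft_force: [1.0, 1.2, 5.6]
finger_gap: 47.6
time: 12.13
tool_pos: [571.4, -319.5, 179.6]
tcp_rot: [85.0, 89.8, -34.3]
ft_force: [0.9, 0.2, -1.0]
finger_gap: 47.7
```

View pics/s11.png

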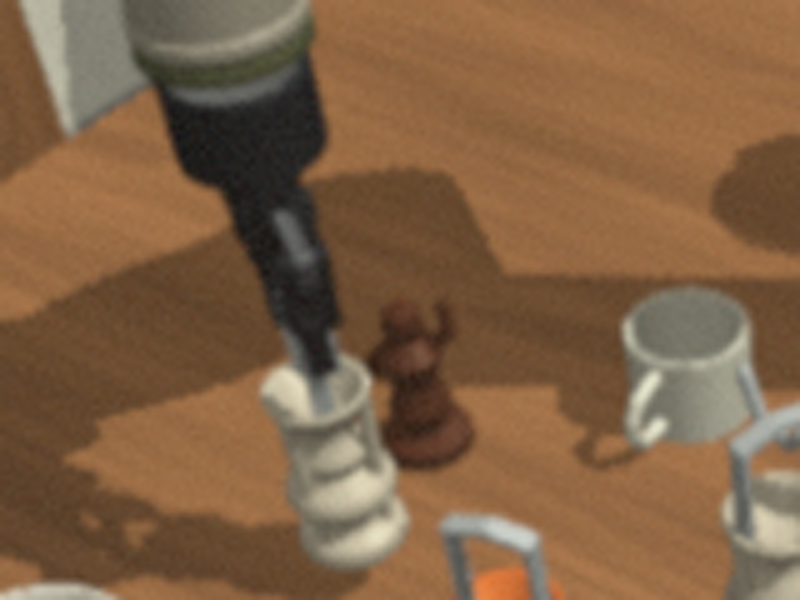

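Gripped (gap 47.7 mm) and lifted. I'll carry it round via (385,-150), turning the jaws onto y, then approach the hook from the robot's side.

```bash

python3 -m jog '[[[-0.008,0.007,0.015],[0,0,0.03],-1],[[-0.02,0.018,0.03],[0,0,0.08],-1],[[-0.038,0.034,0.045],[0,0,0.14],-1],[[-0.056,0.051,0.055],[0,0,0.2],-1],[[-0.074,0.067,0.06],[0,0,0.26],-1]]'
python3 -m jog '[[[-0.019,0.017,0],[0,0,0.06],-1],[[-0.037,0.034,0],[0,0,0.12],-1],[[-0.056,0.05,0],[0,0,0.17],-1],[[-0.075,0.068,0],[0,0,0.21],-1],[[-0.093,0.085,0],[0,0,0.232],-1]]'
python3 -m jog '[[[-0.013,0.017,0],[0,0,0],-1],[[-0.018,0.04,0],[0,0,0],-1],[[-0.018,0.064,0],[0,0,0],-1],[[-0.018,0.089,0],[0,0,0],-1],[[-0.018,0.114,0],[0,0,0],-1]]'
python3 -m jog '[[[0,0.025,0],[0,0,0],-1],[[0,0.05,0],[0,0,0],-1],[[0,0.075,0],[0,0,0],-1],[[0,0.095,0],[0,0,0],-1],[[0,0.11,0],[0,0,0],-1]]'
python3 -m jog '[[[0,0.01,0],[0,0,0],-1],[[0,0.015,0],[0,0,0],-1],[[0,0.015,0],[0,0,0],-1],[[0,0.015,0],[0,0,0],-1],[[0,0.015,0],[0,0,0],-1]]'
python3 - <<'E'
from h import *
from scipy.spatial.transform import Rotation as Q
x=r.sense();m=Q.from_euler('xyz',x['tcp_rot'],degrees=True).as_matrix();print(x['tool_pos'],np.degrees(np.arctan2(m[1,2],m[0,2])),x['joint_pos'])
crop('scene',250,60,160,120,5,'s12.png')
crop('top',230,190,160,120,5,'t12.png')
E
```

```text
time: 12.6
tool_pos: [496.0, -251.3, 237.9]
tcp_rot: [73.0, 89.9, -31.2]
ft_force: [-0.3, 1.0, -2.3]
finger_gap: 47.1
time: 13.02
tool_pos: [402.1, -165.8, 236.0]
tcp_rot: [-124.7, 90.0, 144.3]
ft_force: [-0.6, 0.1, -2.5]
finger_gap: 47.4
time: 13.43
tool_pos: [384.9, -51.7, 236.3]
tcp_rot: [75.7, 90.0, -15.4]
ft_force: [0.2, -1.2, -2.6]
finger_gap: 47.1
time: 13.85
tool_pos: [384.9, 59.0, 236.3]
tcp_rot: [138.5, 90.0, 47.5]
ft_force: [1.1, 0.4, -3.1]
finger_gap: 47.3
time: 14.27
tool_pos: [385.3, 71.8, 236.3]
tcp_rot: [4.4, 90.0, -86.7]
ft_force: [0.1, 0.0, -2.7]
finger_gap: 47.4
[385.27586596  71.75258876 236.26066754] -91.13169175708 [ 3.05975116e+00 -2.66481840e+01  1.15958324e+02 -1.84211981e-02
  9.06897959e+01  9.41912209e+01]
```

View pics/s12.png

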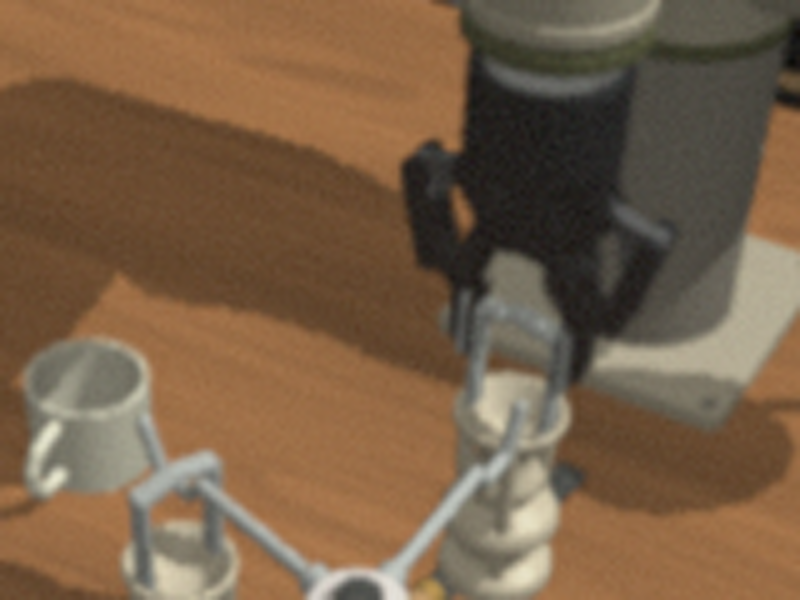

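View pics/t12.png

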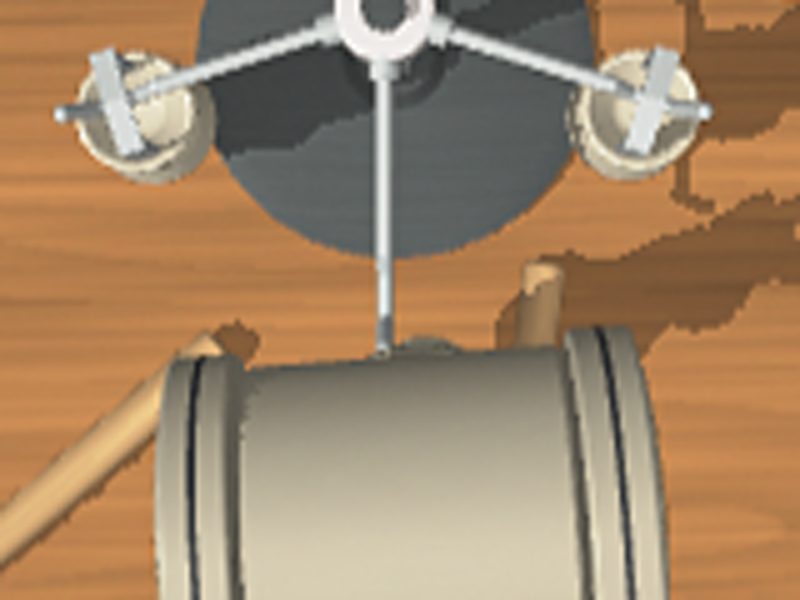

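```bash
python3 - <<'E'
from h import *
np.set_printoptions(precision=1,suppress=True)
def ony(p,y):
    c,v=ray('scene',(250+p[0]/5,60+p[1]/5)); return c+v*(y-c[1])/v[1]
print('bail top',ony((525,314),71.8),'expect z 265; tip',ony((521,405),87.6),'expect (413,87.6,240); saddle bend',ony((488,473),87.6))
print(onz('top',(230+384/5,190+350/5),240))
print((proj('scene',[[385.3,71.8,264.7],[412.6,87.6,240],[439.6,87.6,216]])-[250,60])*5)
E
```

```text
bail top [380.5  71.8 259. ] expect z 265; tip [410.7  87.6 228.8] expect (413,87.6,240); saddle bend [443.1  87.6 208.5]
[416.   88.7 240. ]
[[521.8 309.7]
 [521.4 389.5]
 [492.5 457.5]]
```

The scene view reads both the bail and the hook about 6–10 mm low, which looks like a common calibration bias. Their relative heights agree with expectation, so I line up in y, thread over the tip and look again.

```bash

python3 -m jog '[[[0,0.005,-0.002],[0,0,0],-1],[[0,0.01,-0.005],[0,0,0],-1],[[0,0.016,-0.007],[0,0,0],-1],[[0,0.016,-0.007],[0,0,0],-1],[[0,0.016,-0.007],[0,0,0],-1]]'
python3 - <<'E'
from h import *
crop('scene',290,80,120,90,6,'s13.png')
E
python3 -m jog '[[[0.003,0,0],[0,0,0],-1],[[0.007,0,0],[0,0,0],-1],[[0.012,0,0],[0,0,0],-1],[[0.017,0,0],[0,0,0],-1],[[0.022,0,0],[0,0,0],-1]]'
python3 - <<'E'
from h import *
crop('scene',290,80,120,90,6,'s14.png')
E
```

```text
time: 14.78
tool_pos: [385.0, 88.7, 228.9]
tcp_rot: [-81.2, 90.0, -172.2]
ft_force: [-0.1, 0.1, -2.1]
finger_gap: 47.4
time: 15.25
tool_pos: [407.9, 88.2, 229.3]
tcp_rot: [96.5, 90.0, 5.4]
ft_force: [0.4, -0.0, -2.0]
finger_gap: 47.3
```

View pics/s13.png

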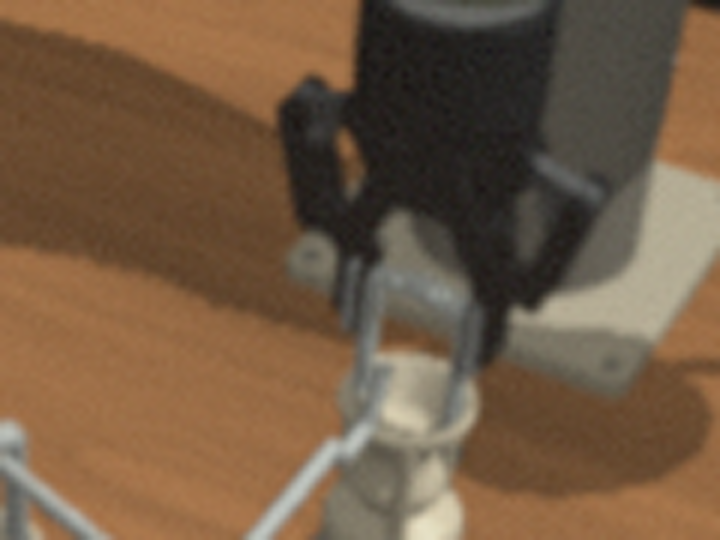

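View pics/s14.png

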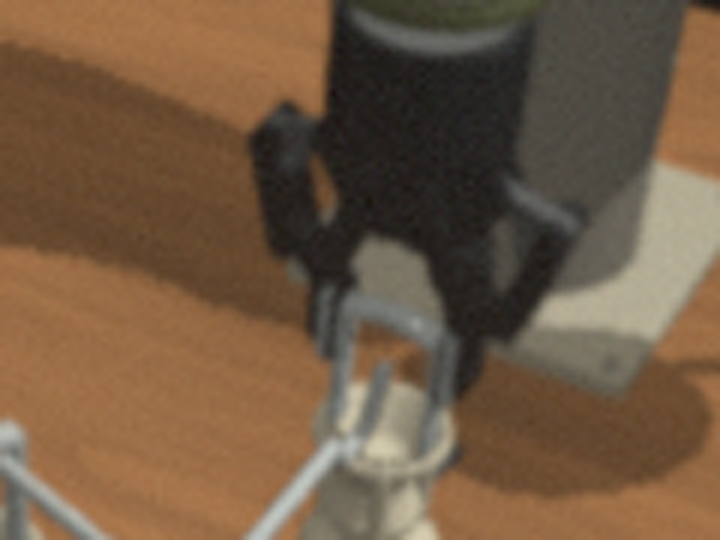

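```bash
python3 - <<'E'
from h import *
np.set_printoptions(precision=1,suppress=True)
s=lambda P:(proj('scene',P)-[290,80])*6
print(s([[408,88,257.5],[408,88,253.5],[412.6,87.6,238],[428.6,87.6,212],[450.6,87.6,212],[460.6,87.6,224],[408-30,88,196],[408+30,88,196]]))
E
```

```text
[[395.6 307.9]
 [394.7 315.7]
 [385.2 351.3]
 [362.2 421.3]
 [338.  451.6]
 [329.  443.4]
 [412.3 383.9]
 [349.6 463.4]]
```

The hook tip is inside the bail's opening with clearance above and below. I'll continue to the saddle.

```bash

python3 -m jog '[[[0.006,0,0],[0,0,0],-1],[[0.012,0,0],[0,0,0],-1],[[0.018,0,0],[0,0,0],-1],[[0.024,0,0],[0,0,0],-1],[[0.028,0,0],[0,0,0],-1]]'
python3 -m jog '[[[0.003,0,0],[0,0,0],-1],[[0.004,0,0],[0,0,0],-1],[[0.004,0,0],[0,0,0],-1]]'
python3 - <<'E'
from h import *
crop('scene',270,80,120,90,6,'s15.png')
crop('top',250,170,120,90,6,'t15.png')
E
```

```text
time: 15.72
tool_pos: [436.0, 88.3, 229.2]
tcp_rot: [100.6, 90.0, 9.5]
ft_force: [0.9, 0.7, -2.9]
finger_gap: 47.1
time: 15.97
tool_pos: [439.4, 88.3, 229.2]
tcp_rot: [-77.7, 90.0, -168.8]
ft_force: [-0.2, 0.3, -2.0]
finger_gap: 47.5
```

View pics/s15.png

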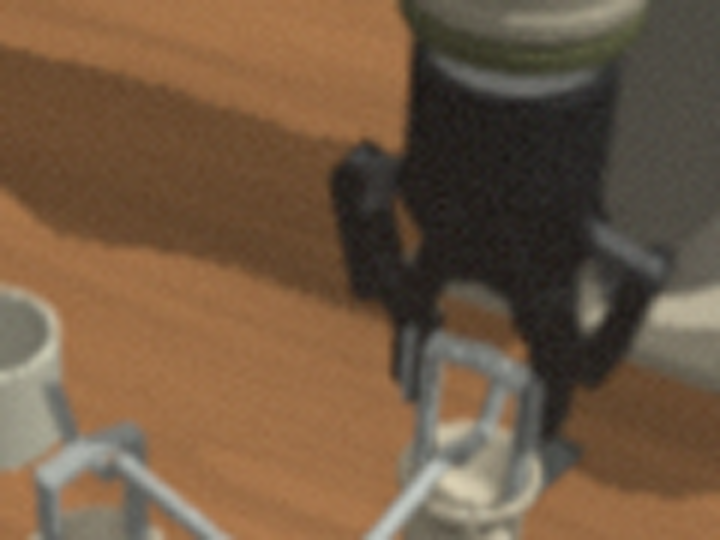

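View pics/t15.png

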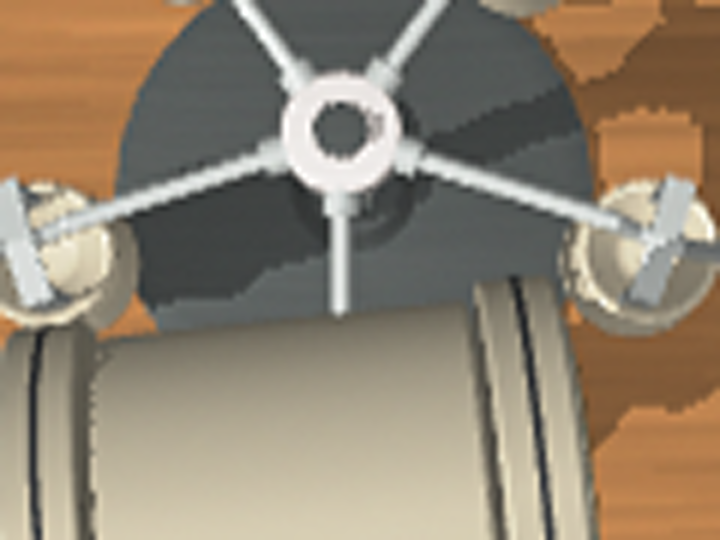

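Rod runs through the bail and the tip shows beyond the bar (495,390). Lowering, with force watched.

```bash

python3 -m jog '[[[0,0,-0.008],[0,0,0],-1],[[0,0,-0.016],[0,0,0],-1],[[0,0,-0.023],[0,0,0],-1],[[0,0,-0.029],[0,0,0],-1],[[0,0,-0.033],[0,0,0],-1]]'
python3 -m jog '[[[0,0,-0.001],[0,0,0],-1],[[0,0,-0.002],[0,0,0],-1],[[0,0,-0.002],[0,0,0],-1],[[0,0,-0.002],[0,0,0],-1]]'
python3 -m jog '[[[0,0,-0.001],[0,0,0],-1],[[0,0,-0.002],[0,0,0],-1],[[0,0,-0.002],[0,0,0],-1],[[0,0,-0.002],[0,0,0],-1]]'
python3 - <<'E'
from h import *
crop('scene',270,80,120,90,6,'s16.png')
E
```

```text
time: 16.48
tool_pos: [438.5, 88.3, 194.7]
tcp_rot: [-84.5, 89.9, -175.6]
ft_force: [-0.4, 0.0, -2.8]
finger_gap: 47.3
time: 16.82
tool_pos: [439.5, 88.4, 194.7]
tcp_rot: [98.9, 90.0, 7.8]
ft_force: [0.2, -0.4, -3.4]
finger_gap: 47.5
time: 17.15
tool_pos: [439.3, 88.3, 192.3]
tcp_rot: [59.0, 90.0, -32.1]
ft_force: [-0.4, 0.5, -3.2]
finger_gap: 47.3
```

View pics/s16.png

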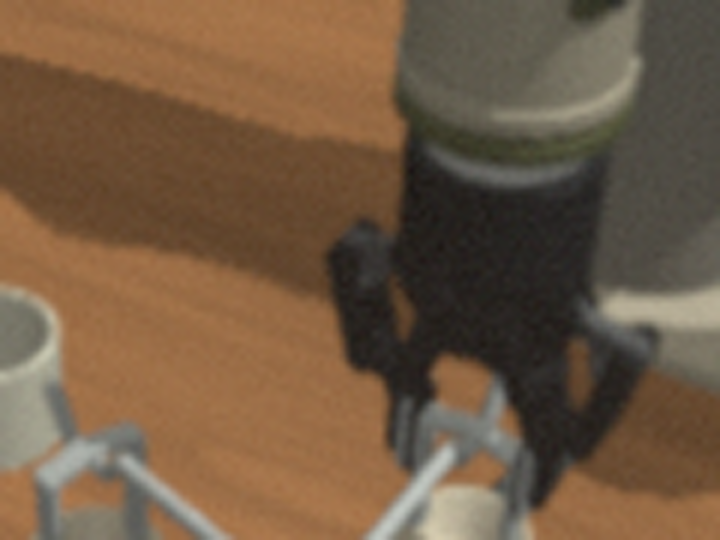

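```bash

python3 -m jog '[[[0,0,-0.001],[0,0,0],-1],[[0,0,-0.001],[0,0,0],-1],[[0,0,-0.001],[0,0,0],-1]]'
python3 -m jog '[[[0,0,-0.001],[0,0,0],-1],[[0,0,-0.001],[0,0,0],-1],[[0,0,-0.001],[0,0,0],-1]]'
python3 -m jog '[[[0,0,-0.001],[0,0,0],-1],[[0,0,-0.001],[0,0,0],-1],[[0,0,-0.001],[0,0,0],-1]]'
```

```text
time: 17.45
tool_pos: [439.4, 88.4, 191.6]
tcp_rot: [93.7, 90.0, 2.6]
ft_force: [0.5, -0.1, 0.1]
finger_gap: 47.4
time: 17.7
tool_pos: [439.5, 88.4, 191.4]
tcp_rot: [93.1, 89.9, 2.0]
ft_force: [-4.9, -1.1, 7.3]
finger_gap: 47.1
time: 17.95
tool_pos: [439.7, 88.4, 191.3]
tcp_rot: [93.0, 89.9, 1.9]
ft_force: [-7.8, -0.9, 13.9]
finger_gap: 47.5
```

Contact came at the expected height, but a -x side force suggests the bar touches the inner ramp. I'll lift 3 mm, shift 3 mm outward and reseat.

```bash

python3 -m jog '[[[0,0,0.004],[0,0,0],-1],[[-0.002,0,0.004],[0,0,0],-1],[[-0.003,0,0.004],[0,0,0],-1],[[-0.003,0,0.002],[0,0,0],-1],[[-0.003,0,0.002],[0,0,0],-1]]'
python3 -m jog '[[[0,0,-0.001],[0,0,0],-1],[[0,0,-0.001],[0,0,0],-1],[[0,0,-0.001],[0,0,0],-1]]'

```

```text
time: 18.37
tool_pos: [436.5, 88.4, 191.5]
tcp_rot: [98.3, 89.9, 7.2]
ft_force: [-0.6, -0.2, 2.2]
finger_gap: 47.0
time: 18.62
tool_pos: [436.6, 88.4, 191.4]
tcp_rot: [96.6, 89.9, 5.5]
ft_force: [-3.5, -1.3, 9.6]
finger_gap: 47.3
```

```bash

python3 -m jog '[[[0,0,0.001],[0,0,0],-1],[[0,0,0.001],[0,0,0],-1],[[0,0,0.001],[0,0,0],0.13],[[0,0,0.001],[0,0,0],0.16],[[0,0,0.001],[0,0,0],0.2]]' 20
python3 -m jog '[[[0,0,0],[0,0,0],0.25],[[0,0,0],[0,0,0],0.3],[[0,0,0],[0,0,0],0.4],[[0,0,0],[0,0,0],0.4],[[0,0,0],[0,0,0],0.4]]'
python3 - <<'E'
from h import *
crop('scene',270,80,120,90,6,'s17.png')
E
```

```text
time: 19.03
tool_pos: [436.1, 88.3, 191.0]
tcp_rot: [-81.9, 90.0, -173.0]
ft_force: [0.0, 0.2, -0.7]
finger_gap: 51.1
time: 19.45
tool_pos: [436.2, 88.3, 191.2]
tcp_rot: [-90.5, 90.0, 178.4]
ft_force: [0.5, 0.4, 0.4]
finger_gap: 59.7
```

View pics/s17.png

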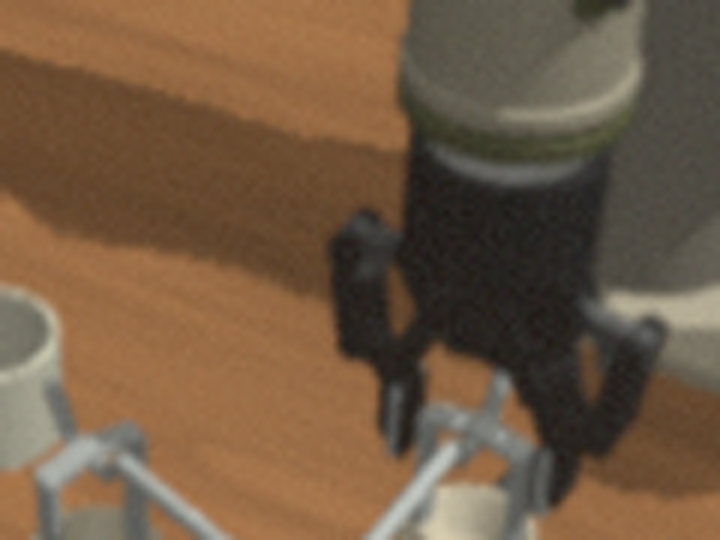

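The bail sits on the hook with the jaws clear on both sides. I'll open a bit more and go straight up.

```bash

python3 -m jog '[[[0,0,0],[0,0,0],0.7],[[0,0,0.005],[0,0,0],0.7],[[0,0,0.02],[0,0,0],0.7],[[0,0,0.045],[0,0,0],0.7],[[0,0,0.08],[0,0,0],0.7]]'
python3 -m jog '[[[0,0,0.03],[0,0,0],0.7],[[0,-0.02,0.05],[0,0,0],0.7],[[0,-0.06,0.05],[0,0,0],0.7],[[0,-0.1,0.05],[0,0,0],0.7],[[0,-0.14,0.05],[0,0,0],0.7]]'
python3 -m jog '[[[0,-0.04,0],[0,0,0],0.7],[[0,-0.08,0],[0,0,0],0.7],[[0,-0.12,0],[0,0,0],0.7],[[0,-0.16,0],[0,0,0],0.7],[[0,-0.18,0],[0,0,0],0.7]]'
python3 - <<'E'
from h import *
crop('scene',160,100,200,150,4,'s18.png')
crop('top',210,115,200,150,4,'t18.png')
E
```

```text
time: 19.92
tool_pos: [434.6, 88.2, 269.8]
tcp_rot: [-84.2, 89.7, -175.3]
ft_force: [1.1, 0.7, 0.2]
finger_gap: 72.5
time: 20.33
tool_pos: [436.3, -52.9, 322.6]
tcp_rot: [77.7, 89.9, -13.2]
ft_force: [0.7, -0.7, 0.0]
finger_gap: 72.4
time: 20.75
tool_pos: [435.4, -235.6, 321.5]
tcp_rot: [-5.6, 89.9, -96.9]
ft_force: [0.2, -1.1, 0.4]
finger_gap: 72.8
```

View pics/s18.png

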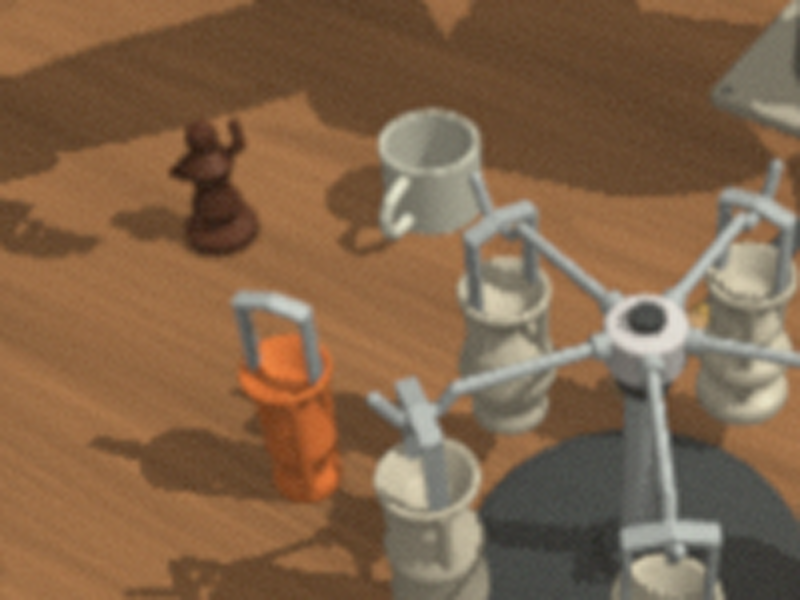

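View pics/t18.png

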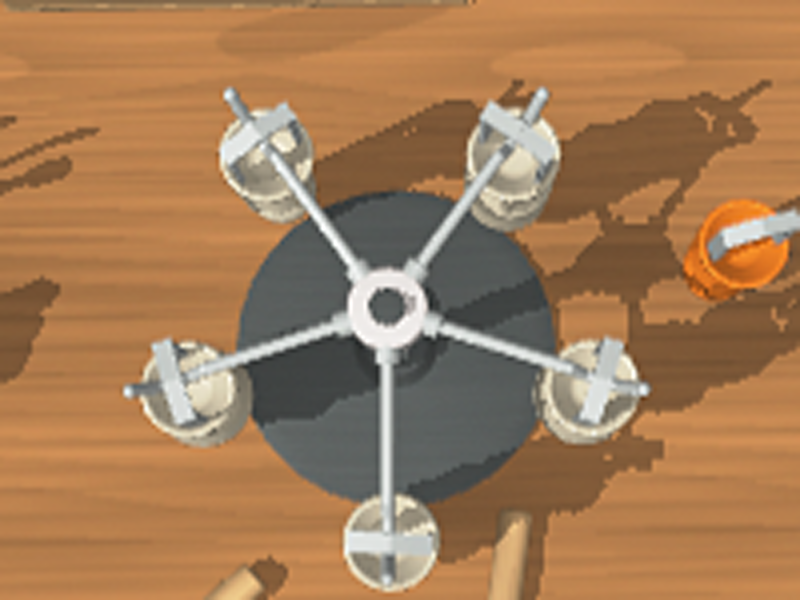

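All five moulds hang, and the carousel is still facing front. I'll let it settle and compare frames for stillness.

```bash

W='x'
python3 -m jog '[[[0,0,0],[0,0,0],0.7],[[0,0,0],[0,0,0],0.7],[[0,0,0],[0,0,0],0.7],[[0,0,0],[0,0,0],0.7],[[0,0,0],[0,0,0],0.7]]' >/dev/null
for i in 1 2 3 4 5 6 7 8 9; do python3 -m jog '[[[0,0,0],[0,0,0],0.7],[[0,0,0],[0,0,0],0.7],[[0,0,0],[0,0,0],0.7],[[0,0,0],[0,0,0],0.7],[[0,0,0],[0,0,0],0.7]]' | head -1; done
python3 - <<'E'
from h import *
fr=[vision.snapshot('top').astype(int) for _ in range(6)]
reg=lambda a:a[115:280,230:400]
print([int((abs(reg(f)-reg(fr[0])).max(2)>25).sum()) for f in fr[1:]], r.sense()['time'])
cv2.imwrite('pics/t19.png',fr[-1].astype(np.uint8)[:,:,::-1]); cv2.imwrite('pics/s19.png',vision.snapshot('scene')[:,:,::-1])
old=cv2.imread('pics/top0.png').astype(int)[:,:,::-1]
for n,(x0,y0,w,h) in dict(torch=(130,185,65,45),mug=(408,250,40,52)).items():
    print(n,int((abs(fr[-1]-old).max(2)[y0:y0+h,x0:x0+w]>60).sum()))
E
```

```text
time: 21.68
time: 22.1
time: 22.52
time: 22.93
time: 23.35
time: 23.77
time: 24.18
time: 24.6
time: 25.02
[0, 0, 0, 0, 0] 25.3167
torch 0
mug 213
```

View pics/t19.png

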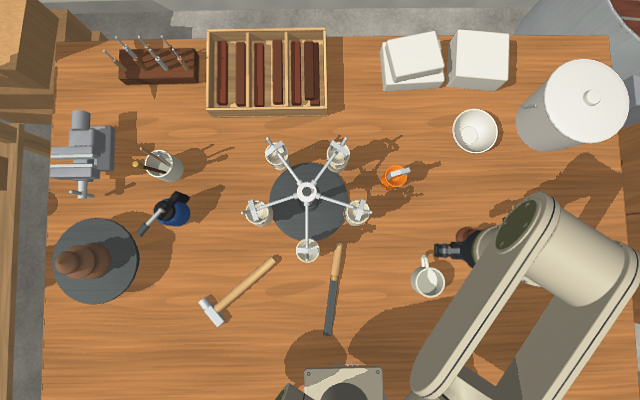

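View pics/s19.png

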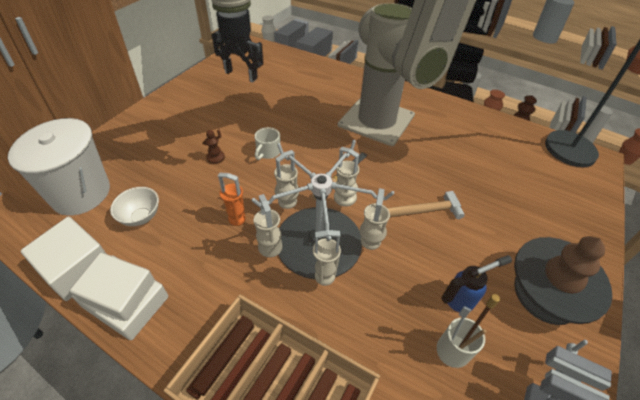

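Mug (428,281), torch and figure are where they were; the differing mug pixels are the arm's shadow. The five moulds show no motion between frames.

```bash
python3 -c "
from bench import order; print(order.hand_in())"
```

```text
the job is handed in; nothing more can be done
None
```

The job is handed in at about 25 s of the 72 s allowed: the mould hangs on the hook that was empty, which now faces the robot. I pushed that hook's rod round by about +159°, gripped the mould by its bail (47.5 mm gap) and threaded it over the hook tip. I lowered it until it touched at the expected height, then released it and moved the arm clear.

**Final checks:**
- The hook measured 179.1° before hanging, which is 0.9° off the stand's -x if the stand's axes match the robot's. It looks unchanged in the picture taken after hanging.
- All five moulds hang, with no visible motion between frames taken over about 0.25 s.
- The figure, torch, mug and orange look-alike stand in their original places.

**What disagreed:**
- The scene camera read heights about 6–10 mm low at the hook and bail. I relied on relative heights and on the contact force instead.
- On the first seating there was a side force of about 8 N, with 14 N downward. I lifted the mould slightly, moved it 3 mm outward and reseated it. The side force was then 3.5 N at 9.6 N downward, and near zero once released.
- A picture comparison flagged 213 changed pixels around the mug. By eye it is unmoved, and I put the change down to the arm's shadow.

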